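Push the tip boxes shut

ROBOT

A 6-joint arm with a two-finger parallel gripper is mounted at the origin on a cart in front of the work surface, level with it; the furniture and walls round the work are solid. World frame = base frame: x ahead of the robot, y to its left, z up, the work surface at z = 0. Lengths are in mm, angles in rad, forces in N, time in s.
With the tool pointing down it reaches from about 350 to 875 mm from the base axis. Payload 4.2 kg.
Tool frame: the origin (TCP) lies where the fingers leave the gripper's body, on its centre line; the fingertips stand 73 mm ahead of it and the grasp point (between the pads) lies 54 mm ahead of it; z points along the fingers, y is the direction in which the jaws open and shut (so a half turn about z gives the same grasp; the last joint's range is limited). The gripper opens to 85 mm and grips with 20 to 120 N. Pads are 22 mm wide; open, the fingers measure 114 mm over their backs; the gripper's body (76 mm by 85 mm) begins 54 mm behind the grasp point. The pads swing forward as they close: fully open they stand 13 mm farther back than shut.
Start: joints at [1.391, 0.385, 0.008, 0, -1.194, -0.259], TCP at [265.5, 565.782, 303.912] pointing down, gripper open.
Joint ranges: [-3.14, 3.14], [-1.21, 2.06], [-1.07, 1.41], [-3.16, 2.05], [-2.99, -0.16], [-3.1, 3.1]. Speed limits (rad/s): [2.79, 2.79, 3.14, 3.14, 3.14, 3.14].

INTERFACE

Orientations are given as a unit quaternion [x, y, z, w].
In Python, from bench import arm gives the robot as it stands.
- The arm moves only by the tool apply_moves, never from a script. Its argument "increments" is a list that holds one entry, the list of rows, each a list of 7 numbers: the shift along the tool's x, y, z scaled (see below), then the turn, a rotation vector about the tool's x, y, z scaled (see below), then the gripper's target within -1 to 1 (fully open at 1, half-way at 0, shut at -1). A call has 1 to 10 rows; each row is the pose to reach, as a shift and turn from the pose commanded when the call began, along the tool's axes at that moment; what a row does not reach only later rows make up. The controller multiplies each number of a shift by 100 mm and each number of a turn by 0.5 rad. A row lasts 1/10 s, in which the tool goes at most 50 mm and 8.59 degrees, less where a joint would pass 70% of its speed; a pose out of reach is approached as far as the arm can. A call with a number of a shift or a turn outside -1 to 1 is refused whole. A call with a gripper value outside its range is refused whole. The fingers move at their own pace and stop on an object; the grip force is fixed at half the most. Time passes only in rows, so rows that repeat a pose let the fingers close. It gives the time, the measured TCP pose, the force and the opening at its end, in the units of the state.
- arm.read_state(): the state, without advancing time (a new reading comes with each control period).
- arm.get_image(name): name is "side" or "top"; returns a dict with "img" (480x640x3 uint8, red, green, blue), "fx", "fy", "cx", "cy" (pixels), "pose" (4x4, takes a point from camera to world coordinates). Camera axes: x right, y up, looking along -z (the intrinsics and any distortion apply to the point x, -y, -z); pixel columns grow to the right and rows downward; lengths in mm; the calibration is good to about 2 mm. A picture is of the moment at which its call begins. There is no depth.
- arm.job_done(): hands the job in, once; it reports no verdict.
Trained networks look in a picture, given as the dict that the camera call returned (one of the last four; its "shot" number tells which), for a name from the list of things; names that differ only in an ending like _2 or _b are one class to them, and where a whole thing is asked for, a point or a joint stands for the part that bears it (a point fixed in the world has none). Each returns a list of dicts, best first, with "conf" (0 to 1); they miss things now and then, are a little off and sometimes report something else, mostly with a low value. They report only what shows in the picture. A call takes as long as a camera call. They do not tell look-alikes from the thing itself.
- arm.outline_of(label, picture): "pixels" (480x640 bool, what is visible of it) and "box" ([centre column, centre row, width, height] in pixels, round what is visible of it).
- arm.mark_of(label, picture): "at" ([column, row] in pixels: a listed point, or the origin of a listed thing).
The state is a dict: "clock": time; "joints": joint angles; "joint_vel": joint speeds; "joint_efforts": joint torques, N m; "position": TCP position; "ee_rot": TCP orientation; "contact_force": force on the tool from outside, world axes, zero at the start; "wrist_torque": the same for the moment, N m; "gripper_width": finger opening in mm.
Only numpy, scipy, OpenCV 4.12 (cv2) and the standard library are available. Lean on these libraries where they do the work, as an engineer would, in place of code of your own. Each camera call takes 0.05 s, during which the arm holds its last target.

TASK

Two pipette-tip boxes, a blue one and a green one, have been left open on the bench with their hinged lids standing up. With the fingertips, push each lid over and down until it is fully shut on its box. Nothing is to be gripped: do not lift the boxes, leave them standing about where they are, and do not disturb the two vials, the small beaker or the cork.

Things in the scene. Friction and masses are not known exactly. Their poses are not given: they have to be found in the camera images.
- blue_box: Loose pipette-tip box, full of tips, with a clear base and opaque blue lid; about 0.45 kg, slides or rocks if pushed hard. Shut it is 124 mm (its x) x 69 mm (its y) x 93 mm high. Origin: centre of the underside, on the bench. Its z points up; the lid's hinge runs along its y at x = +59 mm, height 61 mm; the latch side is at x = -59 mm.
- blue_box_lid (a joint): Opening angle of the blue lid in rad: 0 is fully shut (lid lying level on the box), 1.57 is standing upright over the hinge edge, more leans back past it, away from the box; stop at 2.01. It starts between 1.2 and 1.85. The hinge is stiff (about 0.03 N m): the lid stays at any angle and must be pushed all the way down.
- blue_lid_top (a point): Middle of the outer top face of the blue lid (the face that is on top when shut and that looks away from the box when open). From the hinge this face's middle lies 60 mm along the lid and 32 mm to its outer side. The lid is a shell 118 mm long from hinge to free edge, 66 mm wide and 32 mm deep; the flat of its top face is 96 x 46 mm. The frame's x points from the free edge to the hinge, z outward from the face. Shut, this face lies 93 mm above the bench.
- green_box: Loose pipette-tip box, full of tips, with a clear base, green band and clear lid; about 0.8 kg, slides or rocks if pushed hard. Shut it is 74 mm (its x) x 123 mm (its y) x 139 mm high. Origin: centre of the underside, on the bench. Its z points up; the lid's hinge runs along its y at x = +34 mm, height 98 mm; the latch side is at x = -34 mm.
- green_box_lid (a joint): Opening angle of the green box's lid in rad: 0 is fully shut, 1.57 upright over the hinge edge, more leans back away from the box; stop at 2.01. It starts between 1.2 and 1.85. The hinge is stiff (about 0.03 N m): the lid stays at any angle and must be pushed all the way down.
- green_lid_top (a point): Middle of the outer top face of the green box's clear lid (on top when shut, looking away from the box when open). From the hinge this face's middle lies 35 mm along the lid and 41 mm to its outer side. The lid is a shell 68 mm long from hinge to free edge, 120 mm wide and 41 mm deep; the flat of its top face is 46 x 100 mm. The frame's x points from the free edge to the hinge, z outward from the face. Shut, this face lies 139 mm above the bench.
- vial_yellow: Bystander: loose glass vial with yellow contents and black cap, 22 mm across, 44 mm high; origin at the centre of its underside.
- vial_blue: Bystander: loose glass vial with blue contents and black cap, 22 mm across, 44 mm high; origin at the centre of its underside.
- small_beaker: Bystander: loose small clear beaker, 57 mm across, 56 mm high; origin at the centre of its underside.
- cork: Bystander: loose cork stopper, 25 mm across, 24 mm high; origin at the centre of its underside.
- mini_centrifuge: Bench furniture, not part of the job and always in the same place: round white mini centrifuge with a smoked dome, 141 mm across, 109 mm high; origin at the centre of its underside.
There are look-alikes about, which are no part of the job. What is shaped like the blue_box but purple or red is not meant.

How it is judged:
By the outcome, as a careful person would: the job done as asked, in the order asked, and still so for the second after the job is handed in, with the robot touching nothing.
It also fails if it takes over 51 s, if anything falls off the work surface, if the arm or the gripper's body presses on something with over 40 N, if the wrist force passes 120 N, or if a joint passes its speed limit or range.

## Working session

There is one attempt and no reset: what is moved stays moved. The work goes in short steps, Python scripts to look and compute and a tool call to move; the robot and the scene stay as the last step left them, time stands still between calls to the robot, and variables do not carry over. Pictures are saved under pics/ and viewed, and the job is handed in when it is done.

Besides the shell and the picture viewer there is one more tool, called after "Call:" as name(argument=value, ...), one argument or row to a line, values as JSON. apply_moves: Moves the arm, as the interface text tells. Shifts and turns lie within -1 to 1; 1 stands for 100 mm of shift or 0.5 rad of turn. Its arguments: {"type":"object","properties":{"increments":{"type":"array"}},"required":["increments"]}

```bash
ls; mkdir -p pics; cat > h.py <<'E'
import numpy as np, cv2
from bench import arm
from scipy.spatial.transform import Rotation as R
def save(d,n): cv2.imwrite('pics/'+n,cv2.cvtColor(d['img'],cv2.COLOR_RGB2BGR))
def proj(d,P):
    T=np.linalg.inv(np.array(d['pose'])); p=np.atleast_2d(P)@T[:3,:3].T+T[:3,3]
    return np.c_[d['fx']*p[:,0]/-p[:,2]+d['cx'], d['fy']*-p[:,1]/-p[:,2]+d['cy']]
def ray(d,uv):
    T=np.array(d['pose']); v=np.array([(uv[0]-d['cx'])/d['fx'],-(uv[1]-d['cy'])/d['fy'],-1.])
    return T[:3,3],T[:3,:3]@v
def atz(d,uv,z):
    o,v=ray(d,uv); return o+v*(z-o[2])/v[2]
E
python3 - <<'E'
from h import *
s=arm.read_state(); print(s['clock'],s['position'],s['ee_rot'],s['gripper_width'])
names="blue_box blue_box_lid green_box green_box_lid vial_yellow vial_blue small_beaker cork mini_centrifuge".split()
for c in("side","top"):
    d=arm.get_image(c); save(d,c+'0.png'); print(c,{k:v for k,v in d.items() if k not in('img','pose')}); print(np.round(d['pose'],3).tolist())
    for n in names:
        print(n,[(np.round(o['box']).tolist(),round(o['conf'],2)) for o in arm.outline_of(n,d)][:4])
    for n in names+["blue_lid_top","green_lid_top"]:
        print(n,[(np.round(o['at']).tolist(),round(o['conf'],2)) for o in arm.mark_of(n,d)][:4])
print(arm.read_state()['clock'])
E
```

```text
pics
0.0 [265.30460493 565.42000384 302.80407708] [ 9.76009759e-01 -2.17723994e-01 -1.93737050e-04  1.08449133e-03] 85.37848863098073
side {'fx': 589.9666508056415, 'fy': 589.9666508056415, 'cx': 315.3996926110225, 'cy': 243.9584016014451, 'shot': 1}
[[0.98, 0.12, -0.158, 365.988], [-0.198, 0.523, -0.829, -863.804], [-0.017, 0.844, 0.536, 811.629], [0.0, 0.0, 0.0, 1.0]]
blue_box [([386.0, 237.0, 57.0, 47.0], 0.9), ([255.0, 226.0, 44.0, 96.0], 0.65), ([315.0, 201.0, 39.0, 49.0], 0.57)]
blue_box_lid [([315.0, 189.0, 35.0, 32.0], 0.84), ([387.0, 227.0, 52.0, 28.0], 0.72), ([261.0, 202.0, 31.0, 45.0], 0.64)]
green_box [([293.0, 264.0, 67.0, 93.0], 0.79), ([259.0, 411.0, 15.0, 19.0], 0.51)]
green_box_lid [([303.0, 237.0, 55.0, 50.0], 0.82)]
vial_yellow []
vial_blue []
small_beaker [([280.0, 344.0, 27.0, 36.0], 0.95)]
cork [([261.0, 410.0, 11.0, 18.0], 0.58)]
mini_centrifuge []
blue_box [([254.0, 254.0], 0.97), ([382.0, 250.0], 0.86), ([316.0, 212.0], 0.81)]Traceback (most recent call last):
  File "<stdin>", line 9, in <module>
ValueError: it knows: blue_box, blue_lid_top, cork, green_box, green_lid_top, mini_centrifuge, small_beaker, vial_blue, vial_yellow
```

```bash

python3 - <<'E'
from h import *
names="blue_box blue_box_lid green_box green_box_lid vial_yellow vial_blue small_beaker cork mini_centrifuge".split()
for c in("side","top"):
    d=arm.get_image(c); save(d,c+'0.png'); print(c,{k:v for k,v in d.items() if k not in('img','pose')}); print(np.round(d['pose'],3).tolist())
    np.savez(c+'0.npz',**d)
    if c=='top':
      for n in names:
        print(n,[(np.round(o['box']).tolist(),round(o['conf'],2)) for o in arm.outline_of(n,d)][:4])
    for n in names+["blue_lid_top","green_lid_top"]:
        if 'box_lid' in n: continue
        print(n,[(np.round(o['at'],1).tolist(),round(o['conf'],2)) for o in arm.mark_of(n,d)][:4])
print(arm.read_state()['clock'])
E
```

```text
side {'fx': 589.9666508056415, 'fy': 589.9666508056415, 'cx': 315.3996926110225, 'cy': 243.9584016014451, 'shot': 2}
[[0.98, 0.12, -0.158, 365.988], [-0.198, 0.523, -0.829, -863.804], [-0.017, 0.844, 0.536, 811.629], [0.0, 0.0, 0.0, 1.0]]
blue_box [([384.3, 246.1], 0.81), ([256.9, 256.5], 0.58), ([314.2, 213.2], 0.58)]
green_box [([292.0, 294.6], 0.69)]
vial_yellow []
vial_blue [([329.2, 265.1], 0.5)]
small_beaker [([276.8, 357.1], 0.86)]
cork [([261.5, 417.2], 0.77)]
mini_centrifuge []
blue_lid_top [([268.3, 195.9], 0.88), ([383.4, 219.2], 0.75), ([315.4, 184.8], 0.55)]
green_lid_top [([305.1, 230.5], 0.62)]
top {'fx': 477.65676548552733, 'fy': 477.65676548552733, 'cx': 318.01668456357123, 'cy': 240.81431991542934, 'shot': 3}
[[0.02, 0.991, -0.134, 379.772], [-1.0, 0.021, 0.007, 203.7], [0.01, 0.133, 0.991, 1439.051], [0.0, 0.0, 0.0, 1.0]]
blue_box [([253.0, 276.0, 61.0, 44.0], 0.96), ([196.0, 214.0, 49.0, 44.0], 0.95), ([278.0, 175.0, 20.0, 41.0], 0.64), ([309.0, 246.0, 36.0, 44.0], 0.56)]
blue_box_lid [([231.0, 267.0, 23.0, 25.0], 0.96), ([280.0, 173.0, 27.0, 40.0], 0.74), ([197.0, 214.0, 47.0, 37.0], 0.64)]
green_box [([317.0, 252.0, 56.0, 58.0], 0.64)]
green_box_lid [([307.0, 245.0, 38.0, 41.0], 0.6), ([381.0, 279.0, 17.0, 20.0], 0.46), ([249.0, 277.0, 62.0, 46.0], 0.4)]
vial_yellow [([288.0, 240.0, 6.0, 15.0], 0.58), ([308.0, 246.0, 40.0, 37.0], 0.21)]
vial_blue [([314.0, 253.0, 51.0, 56.0], 0.28)]
small_beaker [([381.0, 278.0, 18.0, 19.0], 0.52)]
cork []
mini_centrifuge []
blue_box [([259.3, 281.2], 0.8), ([280.4, 179.8], 0.77), ([199.2, 216.4], 0.56)]
green_box [([319.1, 261.2], 0.87)]
vial_yellow [([284.2, 239.3], 0.62)]
vial_blue [([287.0, 231.3], 0.5)]
small_beaker [([378.2, 278.5], 0.78)]
cork [([429.4, 301.7], 0.47)]
mini_centrifuge []
blue_lid_top [([279.2, 169.8], 0.97), ([227.4, 263.4], 0.61), ([194.5, 215.1], 0.56)]
green_lid_top [([298.2, 239.3], 0.77)]
2.0
```

View pics/side0.png

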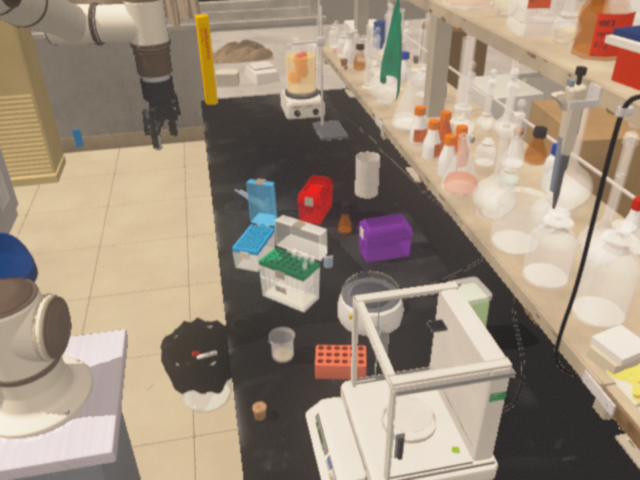

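View pics/top0.png

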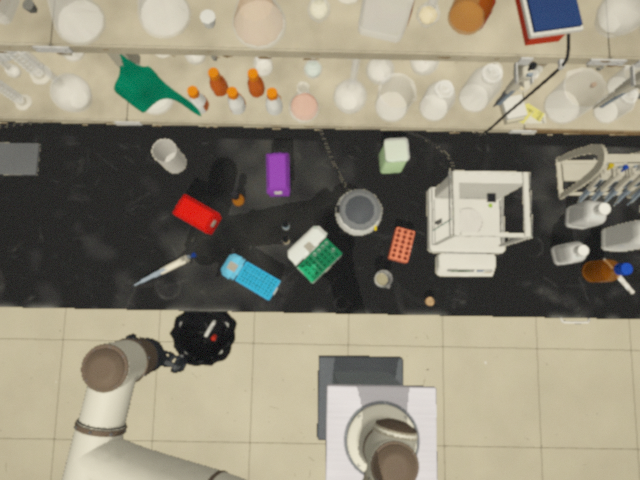

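```bash

python3 - <<'E'
import cv2
a=cv2.imread('pics/side0.png')[165:320,220:350]; b=cv2.imread('pics/top0.png')[215:310,205:355]
cv2.imwrite('pics/cs.png',cv2.resize(a,None,fx=4.5/1.2,fy=4.5/1.2,interpolation=cv2.INTER_CUBIC))
cv2.imwrite('pics/ct.png',cv2.resize(b,None,fx=5,fy=5,interpolation=cv2.INTER_CUBIC))
E
```

```text
(no output)
```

View pics/cs.png

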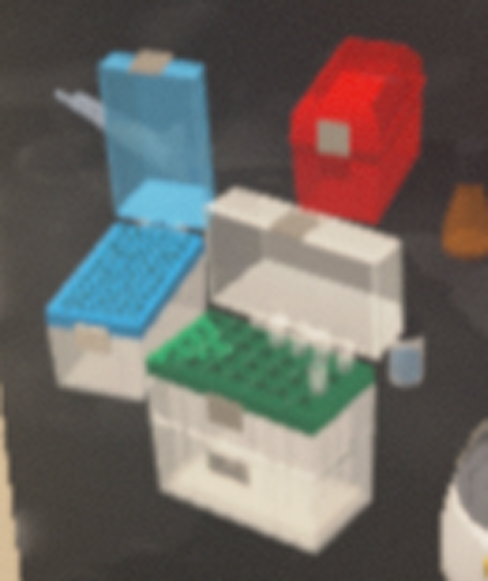

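View pics/ct.png

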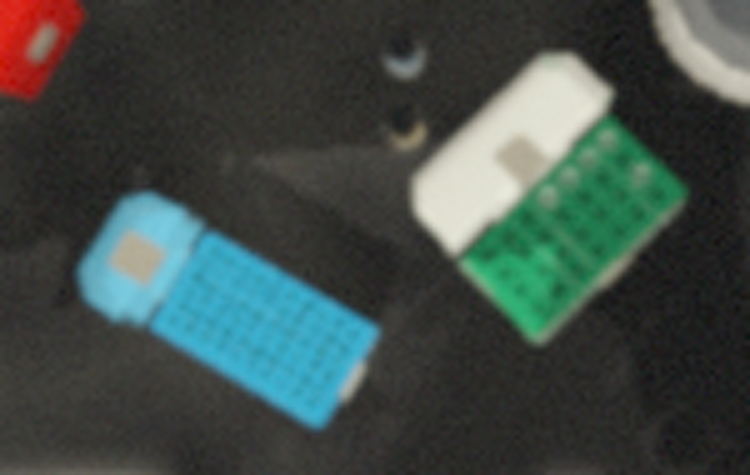

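```bash
cat > fit.py <<'E'
from h import *
from scipy.optimize import least_squares
S=dict(np.load('side0.npz'));T=dict(np.load('top0.npz'))
tp=lambda p:np.array(p,float)/5+[205,215]-0.4
sp=lambda p:np.array(p,float)/3.75+[220,165]-0.4
G={'blue':dict(hx=59,hz=61,bx=59.,by=32,L=118,W=66,D=32,H=93),'green':dict(hx=34,hz=98,bx=35.,by=60,L=68,W=120,D=41,H=139)}
def base(g,p):
    x,y,a,t=p; c,s=np.cos(a),np.sin(a); R3=np.array([[c,-s,0],[s,c,0],[0,0,1]]); return R3,np.array([x,y,0])
def boxpt(g,p,q):
    R3,o=base(g,p); return np.atleast_2d(q)@R3.T+o
def lidpt(g,p,along,w,out):
    t=p[3]; return boxpt(g,p,[g['hx']-along*np.cos(t)+out*np.sin(t),w,g['hz']+along*np.sin(t)+out*np.cos(t)])
def fit(n,obs,p0):
    g=G[n]
    def f(p):
        r=[]
        for cam,uv,k,q in obs:
            P=boxpt(g,p,q) if k=='b' else lidpt(g,p,*q)
            r.append(proj(cam,P)[0]-uv)
        return np.ravel(r)
    s=least_squares(f,p0,loss='soft_l1'); return s.x,f(s.x).reshape(-1,2)
E
python3 - <<'E'
from fit import *
for n,px in (('blue',[(378,328),(320,430),(150,325),(210,232)]),('green',[(540,345),(688,190),(610,118),(460,262)])):
    P=np.array([atz(T,tp(q),G[n]['hz']) for q in px]); print(n,P.round(),np.linalg.norm(np.diff(P,axis=0),axis=1).round())
b=[(T,tp((378,328)),'b',(-59,-32,61)),(T,tp((320,430)),'b',(-59,32,61)),(T,tp((150,325)),'b',(59,32,61)),(T,tp((210,232)),'b',(59,-32,61)),
 (S,sp((48,312)),'b',(-59,32,61)),(S,sp((142,325)),'b',(-59,-32,61)),(S,sp((60,388)),'b',(-59,32,0)),(S,sp((145,398)),'b',(-59,-32,0)),
 (S,sp((100,65)),'l',(118,33,0)),(S,sp((203,77)),'l',(118,-33,0))]
# yaw: latch->hinge direction
def run(n,o):
    g=G[n]
    best=None
    for a in np.arange(-3,3.2,.5):
        x,r=fit(n,o,[500,200+ (250 if n=='blue' else 0),a,1.5])
        c=(r**2).sum()
        if best is None or c<best[0]: best=(c,x,r)
    print(n,best[1].round(3),'\n',best[2].round(1).tolist()); return best[1]
pb=run('blue',b)
gobs=[(T,tp((540,345)),'b',(-35,60,98)),(T,tp((688,190)),'b',(-35,-60,98)),(T,tp((610,118)),'b',(35,-60,98)),(T,tp((460,262)),'b',(35,60,98)),
 (S,sp((148,358)),'b',(-35,60,98)),(S,sp((312,430)),'b',(-35,-60,98)),(S,sp((318,552)),'b',(-35,-60,0)),(S,sp((160,488)),'b',(-35,60,0)),
 (S,sp((209,209)),'l',(68,60,0)),(S,sp((387,266)),'l',(68,-60,0)),(S,sp((237,188)),'l',(66,58,41)),(S,sp((402,240)),'l',(66,-58,41))]
pg=run('green',gobs)
np.savez('fit.npz',blue=pb,green=pg)
for n,p in(('blue',pb),('green',pg)):
    g=G[n]
    for cam,nm,sc,off,im in((S,'s',3.75,(220,165),'cs'),(T,'t',5,(205,215),'ct')):
        f='pics/o_%s.png'%nm
        I=cv2.imread(f if n=='green' else 'pics/%s.png'%im)
        def line(A,B,c):
            u=((proj(cam,np.vstack([A,B]))-off+.4)*sc).round().astype(int); cv2.line(I,tuple(map(int,u[0])),tuple(map(int,u[1])),c,1)
        for z0 in(0,g['hz']):
            Q=[boxpt(g,p,(sx*g['bx'],sy*g['by'],z0)) for sx,sy in((1,1),(1,-1),(-1,-1),(-1,1))]
            for i in range(4): line(Q[i],Q[(i+1)%4],(0,0,255))
        for o in(0,g['D']):
            Q=[lidpt(g,p,al,w*g['W']/2,o) for al,w in((0,1),(0,-1),(g['L'],-1),(g['L'],1))]
            for i in range(4): line(Q[i],Q[(i+1)%4],(0,255,255))
        cv2.imwrite(f,I)
for n,uvT,uvS in(('vials',None,None),):
    print('vial tops',atz(T,tp((405,48)),44).round(),atz(T,tp((405,125)),44).round(), 'side vial base',atz(S,sp((407,382)),0).round())
print('beaker',atz(S,(276.8,357.1),0).round(),'cork',atz(S,(261.5,417.2),0).round(), 'cent', atz(T,(358,212),100).round())
E
```

```text
blue [[449. 300.  61.]
 [390. 331.  61.]
 [448. 431.  61.]
 [502. 399.  61.]] [ 67. 115.  63.]
green [[439. 207.  98.]
 [528. 125.  98.]
 [569. 170.  98.]
 [485. 252.  98.]] [121.  60. 118.]
blue [449.245 364.408   1.065   1.515] 
 [[0.9, 0.1], [1.1, -0.9], [-0.2, -0.7], [-0.6, -1.2], [-0.4, -1.0], [-0.3, -0.4], [-1.2, -0.1], [0.7, 1.5], [0.1, -0.4], [-1.8, -0.3]]
green [508.226 186.997   0.794   1.489] 
 [[0.9, -0.5], [1.7, 0.7], [-0.1, -2.4], [-0.5, -1.8], [-1.7, -0.1], [0.4, -2.4], [0.0, 2.0], [-1.9, 1.2], [-2.3, -0.0], [-3.5, -0.1], [1.9, -2.6], [2.1, -2.6]]
vial tops [615. 290.  44.] [569. 289.  44.] side vial base [615. 284.   0.]
beaker [449.  -0.   0.] cork [ 401. -145.   -0.] cent [646.  81. 100.]
```

```bash
python3 -c "
import cv2,numpy as np
a=cv2.imread('pics/o_s.png');b=cv2.imread('pics/o_t.png');cv2.imwrite('pics/o2.png',b)"
```

```text
(no output)
```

View pics/o_s.png

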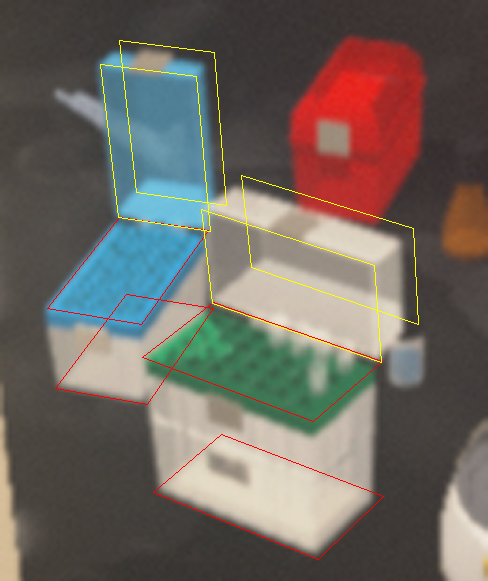

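View pics/o_t.png

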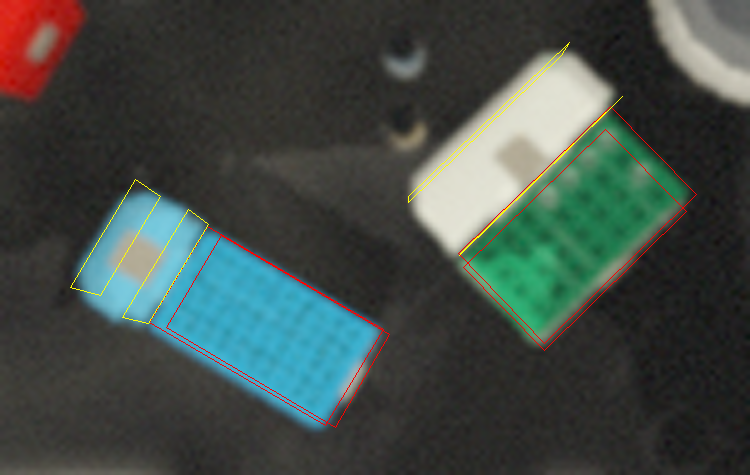

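```bash
cat > plan.py <<'E'
from fit import *
F=np.load('fit.npz')
import sys
def tipinfo(n):
    s=arm.read_state(); Rm=R.from_quat(s['ee_rot']).as_matrix(); p=F[n]
    tip=np.array(s['position'])+73*Rm[:,2]; R3,o=base(G[n],p)
    return s,Rm,tip,R3.T@(tip-o)
def show(n,targets):
    """targets: box-frame tip centre points -> tool shifts/100"""
    s,Rm,tip,tb=tipinfo(n); R3,o=base(G[n],F[n])
    print('t',round(s['clock'],2),'tip in box',tb.round(1),'F',np.round(s['contact_force'],1),'w',round(s['gripper_width'],1))
    for q in targets: print(np.round(q).tolist(),(Rm.T@(R3@np.array(q)+o-tip)/100).round(3).tolist())
    # yaw so tool y = -x box
    y=R3.T@Rm[:,1]; ang=np.arctan2(y[1],y[0])-np.pi; ang=(ang+np.pi)%(2*np.pi)-np.pi
    print('turn about tool z needed /0.5:',round(ang/0.5,3))
def arc(n,ths,as_,h=14.5,extra=0):
    g=G[n]; out=[]
    for th,a in zip(ths,as_):
        t=np.radians(th); out.append((g['hx']-a*np.cos(t)+g['D']*np.sin(t)+h,0,g['hz']+a*np.sin(t)+g['D']*np.cos(t)))
    return out
E
python3 - <<'E'
from plan import *
show('blue',[(150,0,215),(150,0,150)]+arc('blue',[95,90,70,50,30,10,0],[90,90,90,88,86,84,82]))
E
```

```text
t 2.0 tip in box [ 87.2 258.3 230.9] F [-0.3  0.2 -0.3] w 85.6
[150, 0, 215] [2.619, -0.454, 0.159]
[150, 0, 150] [2.619, -0.454, 0.809]
[113.0, 0.0, 148.0] [2.595, -0.087, 0.83]
[106.0, 0.0, 151.0] [2.589, -0.01, 0.799]
[73.0, 0.0, 157.0] [2.568, 0.316, 0.744]
[41.0, 0.0, 149.0] [2.547, 0.629, 0.819]
[15.0, 0.0, 132.0] [2.529, 0.893, 0.992]
[-4.0, 0.0, 107.0] [2.517, 1.079, 1.238]
[-8.0, 0.0, 93.0] [2.513, 1.127, 1.379]
turn about tool z needed /0.5: 0.133
```

Call:
apply_moves(
  increments=[
    [[0.4,-0.2,0,0,0,0.13,-1],[0.8,-0.4,0,0,0,0.13,-1],[1,-0.5,0,0,0,0.13,-1],[1,-0.5,0,0,0,0.13,-1]],
  ],
)

```text
clock: 2.4
position: [380.1, 568.0, 302.9]
ee_rot: [0.968, -0.251, 0.0, 0.0]
contact_force: [-0.6, -0.5, -1.0]
gripper_width: 28.0
```

Call:
apply_moves(
  increments=[
    [[0.4,0,0,0,0,0,-1],[0.8,0,0,0,0,0,-1],[1,0,0,0,0,0,-1],[1,0,0,0,0,0,-1]],
  ],
)

```text
clock: 2.8
position: [466.5, 518.9, 303.7]
ee_rot: [0.968, -0.251, 0.0, 0.0]
contact_force: [-0.2, -0.2, 0.7]
gripper_width: 0.0
```

```bash
python3 - <<'E'
from plan import *
show('blue',[(150,0,150)]+arc('blue',[95,90,70,50,30,10,0],[90,90,90,88,86,84,82]))
d=arm.get_image('side');save(d,'s1.png')
E
```

```text
t 2.8 tip in box [143.5  59.7 230.7] F [-0.2 -0.2  0.7] w 0.0
[150, 0, 150] [0.597, -0.067, 0.807]
[113.0, 0.0, 148.0] [0.597, 0.301, 0.829]
[106.0, 0.0, 151.0] [0.597, 0.378, 0.797]
[73.0, 0.0, 157.0] [0.598, 0.706, 0.742]
[41.0, 0.0, 149.0] [0.598, 1.019, 0.818]
[15.0, 0.0, 132.0] [0.599, 1.283, 0.991]
[-4.0, 0.0, 107.0] [0.599, 1.47, 1.237]
[-8.0, 0.0, 93.0] [0.599, 1.518, 1.378]
turn about tool z needed /0.5: -0.003
```

View pics/s1.png

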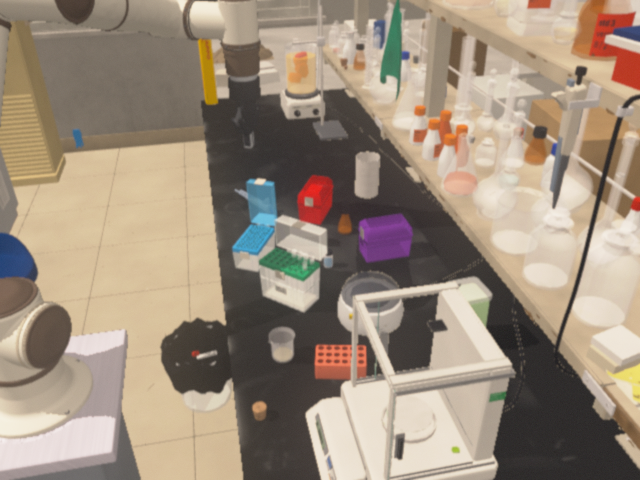

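Call:
apply_moves(
  increments=[
    [[0.3,-0.07,0,0,0,0,-1],[0.6,-0.07,0,0,0,0,-1],[0.6,-0.07,0.4,0,0,0,-1],[0.6,-0.07,0.8,0,0,0,-1],[0.6,-0.07,0.8,0,0,0,-1]],
  ],
)

```text
clock: 3.35
position: [517.5, 496.0, 216.8]
ee_rot: [0.968, -0.249, -0.003, 0.006]
contact_force: [0.0, -0.3, -0.8]
gripper_width: 0.1
```

```bash
python3 - <<'E'
from plan import *
show('blue',arc('blue',[95,90,80,70,60,50,30,10,0],[90,90,90,90,89,88,86,84,82]))
d=arm.get_image('side');I=cv2.resize(d['img'][120:280,200:360],None,fx=3.7,fy=3.7,interpolation=cv2.INTER_CUBIC); 
s,Rm,tip,tb=tipinfo('blue'); print(proj(d,tip))
save(dict(img=I),'s2.png')
E
```

```text
t 3.35 tip in box [147.2   4.3 143.9] F [ 0.  -0.3 -0.8] w 0.1
[113.0, 0.0, 148.0] [0.043, 0.341, -0.036]
[106.0, 0.0, 151.0] [0.042, 0.418, -0.066]
[89.0, 0.0, 155.0] [0.042, 0.58, -0.106]
[73.0, 0.0, 157.0] [0.042, 0.746, -0.117]
[57.0, 0.0, 154.0] [0.041, 0.907, -0.09]
[41.0, 0.0, 149.0] [0.041, 1.059, -0.037]
[15.0, 0.0, 132.0] [0.041, 1.32, 0.139]
[-4.0, 0.0, 107.0] [0.042, 1.504, 0.387]
[-8.0, 0.0, 93.0] [0.042, 1.551, 0.529]
turn about tool z needed /0.5: 0.004
[[272.95766975 177.40557774]]
```

View pics/s2.png

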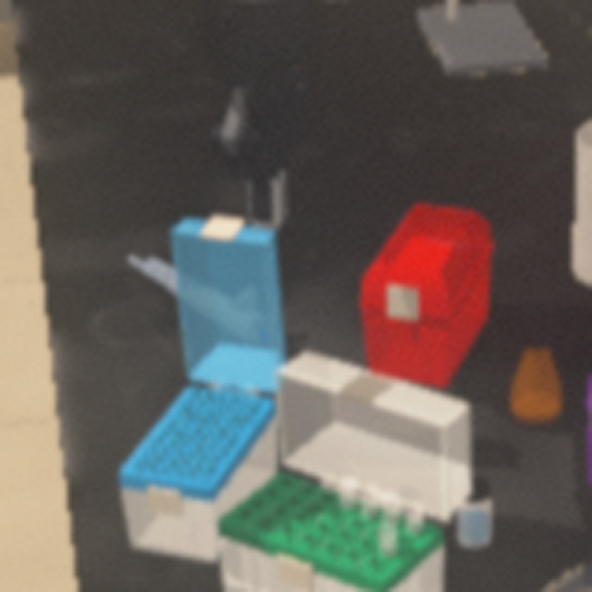

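Call:
apply_moves(
  increments=[
    [[0.04,0.2,-0.03,0,0,0,-1],[0.04,0.34,-0.04,0,0,0,-1],[0.04,0.42,-0.07,0,0,0,-1],[0.04,0.5,-0.09,0,0,0,-1],[0.04,0.58,-0.1,0,0,0,-1],[0.04,0.66,-0.11,0,0,0,-1],[0.04,0.75,-0.11,0,0,0,-1],[0.04,0.83,-0.1,0,0,0,-1],[0.04,0.9,-0.08,0,0,0,-1],[0.04,0.98,-0.06,0,0,0,-1]],
  ],
)

```text
clock: 4.4
position: [476.7, 409.1, 229.5]
ee_rot: [0.968, -0.249, -0.0, 0.0]
contact_force: [-0.2, 0.6, 1.2]
gripper_width: -0.3
```

```bash
python3 - <<'E'
from plan import *
show('blue',arc('blue',[50,40,30,20,10,0],[88,87,86,85,84,82]))
d=arm.get_image('side');I=cv2.resize(d['img'][120:280,200:360],None,fx=3.7,fy=3.7,interpolation=cv2.INTER_CUBIC); 
save(dict(img=I),'s3.png')
E
```

```text
t 4.4 tip in box [ 52.4  -2.4 156.5] F [-0.2  0.6  1.2] w -0.3
[41.0, 0.0, 149.0] [-0.024, 0.109, 0.075]
[27.0, 0.0, 141.0] [-0.024, 0.249, 0.151]
[15.0, 0.0, 132.0] [-0.024, 0.373, 0.248]
[5.0, 0.0, 120.0] [-0.024, 0.478, 0.364]
[-4.0, 0.0, 107.0] [-0.025, 0.56, 0.494]
[-8.0, 0.0, 93.0] [-0.025, 0.608, 0.635]
turn about tool z needed /0.5: 0.003
```

View pics/s3.png

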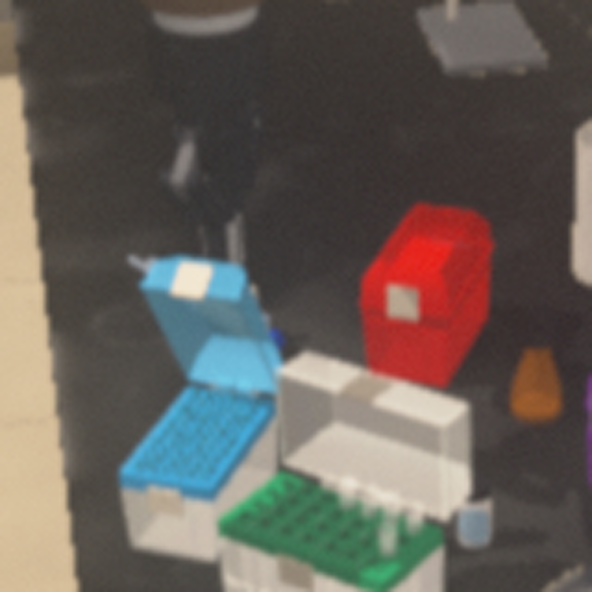

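Blue lid follows the fingertips (lid now at crop ~(200,320), leaning over the box at about 60°); the box has not moved. Continue the arc.

Call:
apply_moves(
  increments=[
    [[-0.02,0.06,0.04,0,0,0,-1],[-0.02,0.12,0.07,0,0,0,-1],[-0.02,0.19,0.11,0,0,0,-1],[-0.02,0.25,0.15,0,0,0,-1],[-0.02,0.31,0.2,0,0,0,-1],[-0.02,0.37,0.25,0,0,0,-1],[-0.02,0.43,0.31,0,0,0,-1],[-0.02,0.48,0.37,0,0,0,-1],[-0.02,0.52,0.43,0,0,0,-1],[-0.02,0.56,0.49,0,0,0,-1]],
  ],
)

```text
clock: 5.45
position: [448.0, 361.3, 180.3]
ee_rot: [0.968, -0.249, -0.0, 0.0]
contact_force: [0.3, 0.0, 1.4]
gripper_width: 0.1
```

```bash
python3 - <<'E'
from plan import *
show('blue',arc('blue',[0],[82]))
d=arm.get_image('side');I=cv2.resize(d['img'][120:280,200:360],None,fx=3.7,fy=3.7,interpolation=cv2.INTER_CUBIC); 
save(dict(img=I),'s4.png')
E
```

```text
t 5.45 tip in box [ -3.4  -0.4 107.3] F [0.3 0.  1.4] w 0.1
[-8.0, 0.0, 93.0] [-0.004, 0.051, 0.143]
turn about tool z needed /0.5: 0.003
```

View pics/s4.png

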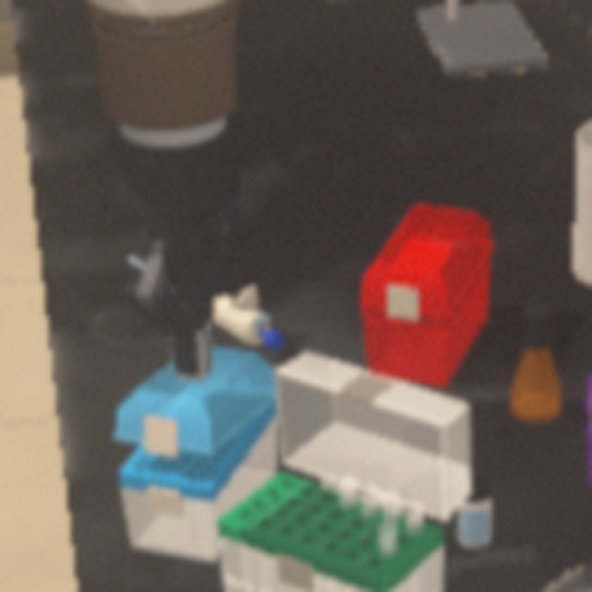

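Call:
apply_moves(
  increments=[
    [[0,0.02,0.03,0,0,0,-1],[0,0.03,0.06,0,0,0,-1],[0,0.04,0.09,0,0,0,-1],[0,0.04,0.11,0,0,0,-1],[0,0.04,0.12,0,0,0,-1],[0,0.04,0.12,0,0,0,-1]],
  ],
)

```text
clock: 6.1
position: [446.3, 358.2, 168.8]
ee_rot: [0.968, -0.249, 0.0, -0.0]
contact_force: [-0.2, -0.5, 0.1]
gripper_width: -0.1
```

Call:
apply_moves(
  increments=[
    [[0,0,0.01,0,0,0,-1],[0,0,0.02,0,0,0,-1],[0,0,0.02,0,0,0,-1]],
  ],
)

```text
clock: 6.4
position: [446.2, 358.1, 166.8]
ee_rot: [0.968, -0.249, -0.0, -0.0]
contact_force: [-0.1, 0.6, 0.6]
gripper_width: 0.1
```

Call:
apply_moves(
  increments=[
    [[0,0,0.01,0,0,0,-1],[0,0,0.02,0,0,0,-1],[0,0,0.02,0,0,0,-1]],
  ],
)

```text
clock: 6.7
position: [446.3, 358.1, 165.7]
ee_rot: [0.968, -0.249, 0.0, -0.0]
contact_force: [-1.8, -1.1, 4.4]
gripper_width: -0.0
```

Call:
apply_moves(
  increments=[
    [[0,0,0.01,0,0,0,-1],[0,0,0.02,0,0,0,-1],[0,0,0.02,0,0,0,-1]],
  ],
)

```text
clock: 7.0
position: [446.3, 358.1, 165.4]
ee_rot: [0.969, -0.249, 0.0, -0.0]
contact_force: [-4.7, -3.3, 13.9]
gripper_width: 0.1
```

```bash
python3 - <<'E'
from plan import *
show('blue',[])
d=arm.get_image('side');I=cv2.resize(d['img'][120:280,200:360],None,fx=3.7,fy=3.7,interpolation=cv2.INTER_CUBIC); 
save(dict(img=I),'s5.png')
E
```

```text
t 7.0 tip in box [-6.9 -0.5 92.4] F [-4.7 -3.3 13.9] w 0.1
turn about tool z needed /0.5: 0.005
```

View pics/s5.png

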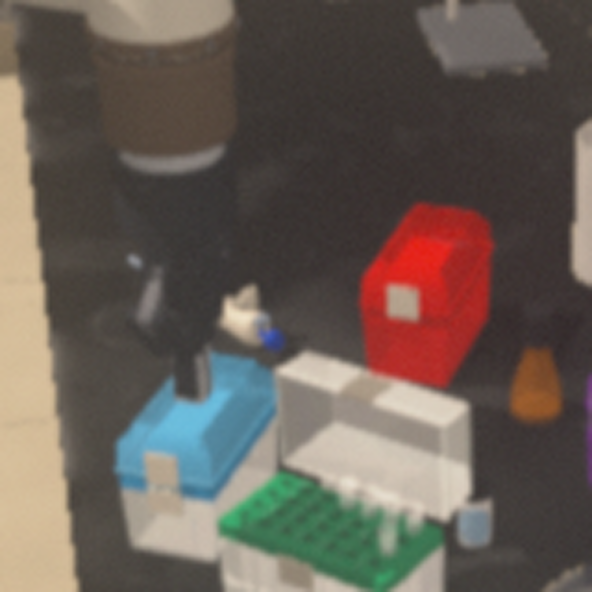

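Call:
apply_moves(
  increments=[
    [[0,0,-0.3,0,0,0,-1],[0,0,-0.7,0,0,0,-1],[0,0,-1,0,0,0,-1],[0,0,-1,0,0,0,-1]],
  ],
)

```text
clock: 7.45
position: [447.8, 359.7, 268.0]
ee_rot: [0.969, -0.249, 0.003, -0.005]
contact_force: [-0.2, 0.5, -0.3]
gripper_width: 0.1
```

```bash
python3 - <<'E'
from plan import *
show('green',[(130,0,193)])
E
```

```text
t 7.45 tip in box [ 81.7 164.2 195. ] F [-0.2  0.5 -0.3] w 0.1
[130, 0, 193] [1.711, -0.022, 0.025]
turn about tool z needed /0.5: 0.547
```

Call:
apply_moves(
  increments=[
    [[0.4,-0.1,0,0,0,0.2,-1],[0.8,-0.2,0,0,0,0.4,-1],[1,-0.2,0,0,0,0.54,-1],[1,-0.2,0,0,0,0.54,-1],[1,-0.2,0,0,0,0.54,-1]],
  ],
)

```text
clock: 7.95
position: [543.3, 326.9, 261.6]
ee_rot: [0.926, -0.377, -0.001, 0.001]
contact_force: [-0.2, -0.4, 0.5]
gripper_width: 0.2
```

```bash
python3 - <<'E'
from plan import *
show('green',[(130,0,193),(130,0,140)])
E
```

```text
t 7.95 tip in box [124.3  73.  188.6] F [-0.2 -0.4  0.5] w 0.2
[130, 0, 193] [0.73, -0.056, -0.045]
[130, 0, 140] [0.731, -0.057, 0.485]
turn about tool z needed /0.5: 0.004
```

Call:
apply_moves(
  increments=[
    [[0.36,-0.06,0,0,0,0,-1],[0.73,-0.06,0,0,0,0,-1],[0.73,-0.06,0.2,0,0,0,-1],[0.73,-0.06,0.4,0,0,0,-1],[0.73,-0.06,0.45,0,0,0,-1],[0.73,-0.06,0.45,0,0,0,-1]],
  ],
)

```text
clock: 8.55
position: [598.9, 281.0, 217.0]
ee_rot: [0.926, -0.377, -0.001, 0.001]
contact_force: [0.3, -0.7, 0.6]
gripper_width: -0.1
```

```bash
python3 - <<'E'
from plan import *
show('green',arc('green',[100,90,80,70,60,50,40,30,20,10,0],[48]*11))
d=arm.get_image('side');I=cv2.resize(d['img'][150:310,220:380],None,fx=3.7,fy=3.7,interpolation=cv2.INTER_CUBIC); 
save(dict(img=I),'s6.png')
E
```

```text
t 8.55 tip in box [130.5   1.2 144. ] F [ 0.3 -0.7  0.6] w -0.1
[97.0, 0.0, 138.0] [0.011, 0.332, 0.06]
[90.0, 0.0, 146.0] [0.01, 0.41, -0.019]
[81.0, 0.0, 152.0] [0.01, 0.499, -0.082]
[71.0, 0.0, 157.0] [0.009, 0.599, -0.13]
[60.0, 0.0, 160.0] [0.009, 0.705, -0.159]
[49.0, 0.0, 161.0] [0.008, 0.814, -0.169]
[38.0, 0.0, 160.0] [0.008, 0.924, -0.16]
[27.0, 0.0, 158.0] [0.008, 1.031, -0.132]
[17.0, 0.0, 153.0] [0.007, 1.131, -0.087]
[8.0, 0.0, 147.0] [0.007, 1.221, -0.024]
[0.0, 0.0, 139.0] [0.006, 1.3, 0.053]
turn about tool z needed /0.5: 0.008
```

View pics/s6.png

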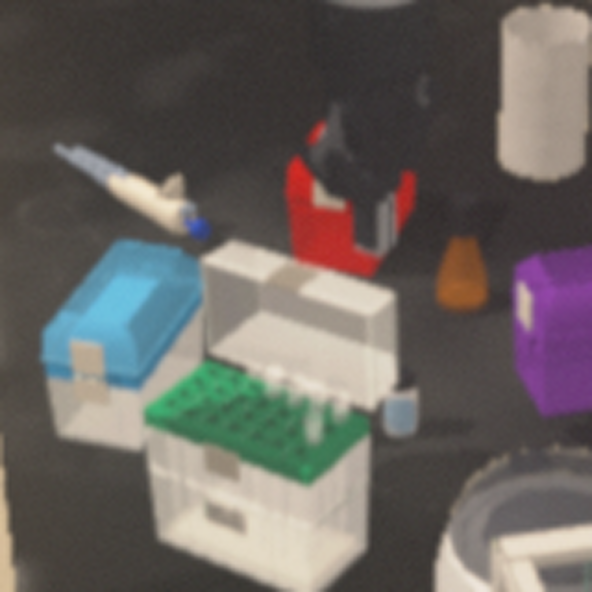

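Blue is shut, with its box where it was. The fingertips at crop (375,245) are behind the green lid at (300,310), so I push.

Call:
apply_moves(
  increments=[
    [[0.01,0.2,0.02,0,0,0,-1],[0.01,0.34,0.02,0,0,0,-1],[0.01,0.41,-0.02,0,0,0,-1],[0.01,0.5,-0.07,0,0,0,-1],[0.01,0.55,-0.1,0,0,0,-1],[0.01,0.6,-0.13,0,0,0,-1],[0.01,0.66,-0.15,0,0,0,-1],[0.01,0.71,-0.16,0,0,0,-1],[0.01,0.77,-0.17,0,0,0,-1],[0.01,0.82,-0.17,0,0,0,-1]],
  ],
)

```text
clock: 9.6
position: [543.2, 221.0, 235.4]
ee_rot: [0.926, -0.377, 0.0, -0.0]
contact_force: [0.2, 0.4, 2.4]
gripper_width: -0.3
```

```bash
python3 - <<'E'
from plan import *
show('green',arc('green',[50,40,30,20,10,0],[48]*11))
d=arm.get_image('side');I=cv2.resize(d['img'][150:310,220:380],None,fx=3.7,fy=3.7,interpolation=cv2.INTER_CUBIC); 
save(dict(img=I),'s7.png')
E
```

```text
t 9.6 tip in box [ 48.8  -1.2 162.4] F [0.2 0.4 2.4] w -0.3
[49.0, 0.0, 161.0] [-0.012, -0.002, 0.013]
[38.0, 0.0, 160.0] [-0.012, 0.107, 0.021]
[27.0, 0.0, 158.0] [-0.012, 0.214, 0.049]
[17.0, 0.0, 153.0] [-0.013, 0.314, 0.094]
[8.0, 0.0, 147.0] [-0.013, 0.405, 0.156]
[0.0, 0.0, 139.0] [-0.013, 0.483, 0.233]
turn about tool z needed /0.5: 0.005
```

View pics/s7.png

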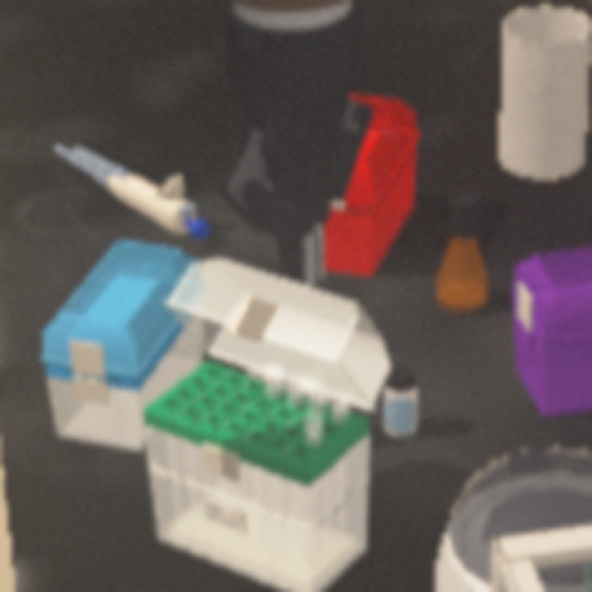

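The green lid follows (crop (290,310), about 50°) and the box is still. I continue the arc.

Call:
apply_moves(
  increments=[
    [[-0.01,0.05,0.01,0,0,0,-1],[-0.01,0.11,0.02,0,0,0,-1],[-0.01,0.16,0.03,0,0,0,-1],[-0.01,0.21,0.05,0,0,0,-1],[-0.01,0.26,0.07,0,0,0,-1],[-0.01,0.31,0.09,0,0,0,-1],[-0.01,0.36,0.12,0,0,0,-1],[-0.01,0.4,0.15,0,0,0,-1],[-0.01,0.43,0.18,0,0,0,-1],[-0.01,0.45,0.2,0,0,0,-1]],
  ],
)

```text
clock: 10.65
position: [510.5, 189.3, 214.1]
ee_rot: [0.926, -0.377, -0.001, 0.001]
contact_force: [-1.8, -1.6, 2.4]
gripper_width: -0.0
```

Call:
apply_moves(
  increments=[
    [[0,0,0.01,0,0,0,-1],[0,0,0.02,0,0,0,-1],[0,0,0.02,0,0,0,-1]],
  ],
)

```text
clock: 10.95
position: [511.3, 190.1, 213.2]
ee_rot: [0.926, -0.377, 0.0, -0.0]
contact_force: [-2.4, -1.2, 4.2]
gripper_width: 0.5
```

Call:
apply_moves(
  increments=[
    [[0,0,0.01,0,0,0,-1],[0,0,0.02,0,0,0,-1],[0,0,0.02,0,0,0,-1]],
  ],
)

```text
clock: 11.25
position: [511.9, 190.4, 213.2]
ee_rot: [0.926, -0.377, 0.001, -0.001]
contact_force: [-4.3, -0.9, 12.8]
gripper_width: 0.1
```

```bash
python3 - <<'E'
from plan import *
show('green',[])
d=arm.get_image('side');I=cv2.resize(d['img'][150:310,220:380],None,fx=3.7,fy=3.7,interpolation=cv2.INTER_CUBIC); 
save(dict(img=I),'s8.png')
E
```

```text
t 11.25 tip in box [  5.2  -0.3 140.2] F [-4.3 -0.9 12.8] w 0.1
turn about tool z needed /0.5: 0.007
```

View pics/s8.png

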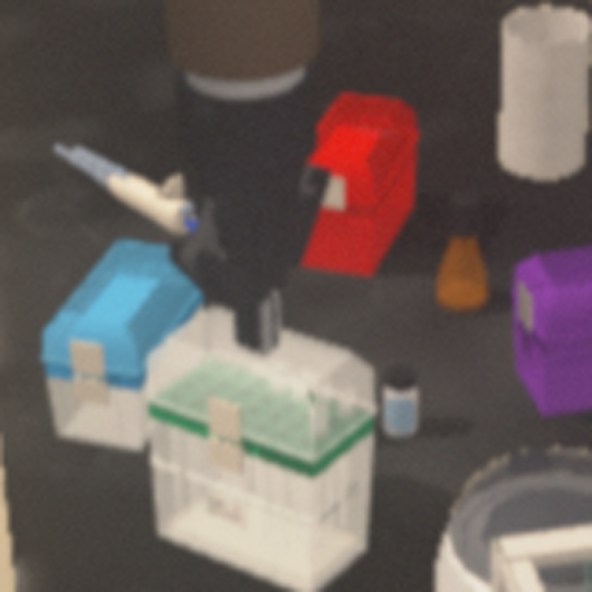

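Call:
apply_moves(
  increments=[
    [[0,0,-0.2,0,0,0,-1],[0,0,-0.5,0,0,0,-1],[0,0,-0.9,0,0,0,-1],[0,-0.5,-1,0,0,0,-1],[0,-0.9,-1,0,0,0,-1],[0,-1,-1,0,0,0,-1]],
  ],
)

```text
clock: 11.9
position: [583.4, 264.4, 310.0]
ee_rot: [0.926, -0.377, 0.0, -0.001]
contact_force: [-1.1, 0.3, -1.6]
gripper_width: 0.1
```

Call:
apply_moves(
  increments=[
    [[0,-0.4,-0.3,0,0,0,-1],[0,-0.8,-0.6,0,0,0,-1],[0,-1,-0.6,0,0,0,-1],[0,-1,-0.6,0,0,0,-1]],
  ],
)

```text
clock: 12.3
position: [652.2, 335.0, 368.7]
ee_rot: [0.926, -0.377, -0.0, -0.0]
contact_force: [-0.8, 0.7, -1.9]
gripper_width: -0.4
```

```bash
python3 - <<'E'
from fit import *
F=dict(np.load('fit.npz'))
crops={}
for c,(x0,y0,w,h),sc in (('side',(225,200,105,120),4.8),('top',(205,215,150,95),5)):
    d=arm.get_image(c)
    for n in ('blue','green'):
        p=F[n].copy();p[3]=0
        print(c,n,'pred top',proj(d,lidpt(G[n],p,60 if n=='blue' else 35,0,G[n]['D'])).round(1), [(np.round(o['at'],1).tolist(),round(o['conf'],2)) for o in arm.mark_of(n+'_lid_top',d)][:3])
    I=cv2.resize(d['img'][y0:y0+h,x0:x0+w],None,fx=sc,fy=sc,interpolation=cv2.INTER_CUBIC)
    J=I.copy()
    for n in ('blue','green'):
        p=F[n].copy();p[3]=0
        for o in (0,G[n]['D']):
            g=G[n];Q=np.vstack([lidpt(g,p,al,w_*g['W']/2,o) for al,w_ in((0,1),(0,-1),(g['L'],-1),(g['L'],1))])
            u=((proj(d,Q)-[x0,y0]+.4)*sc).round().astype(int); cv2.polylines(J,[u.reshape(-1,1,2)],True,(255,255,0),1)
    save(dict(img=J),c+'9.png'); save(d,c+'9full.png')
print(arm.read_state()['clock'])
E
```

```text
side blue pred top [[253. 225.]] [([251.0, 223.9], 0.92), ([382.8, 219.4], 0.87), ([318.8, 181.8], 0.63)]
side green pred top [[288.2 244.6]] [([288.1, 245.7], 0.57)]
top blue pred top [[256.8 279.2]] [([255.1, 280.4], 0.64), ([276.4, 168.7], 0.55), ([321.1, 265.5], 0.32)]
top green pred top [[320.5 258.1]] [([315.9, 260.1], 0.63)]
12.6
```

View pics/side9.png

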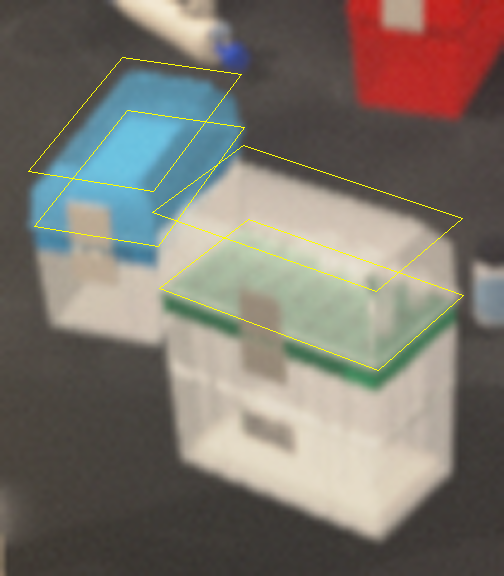

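View pics/top9.png

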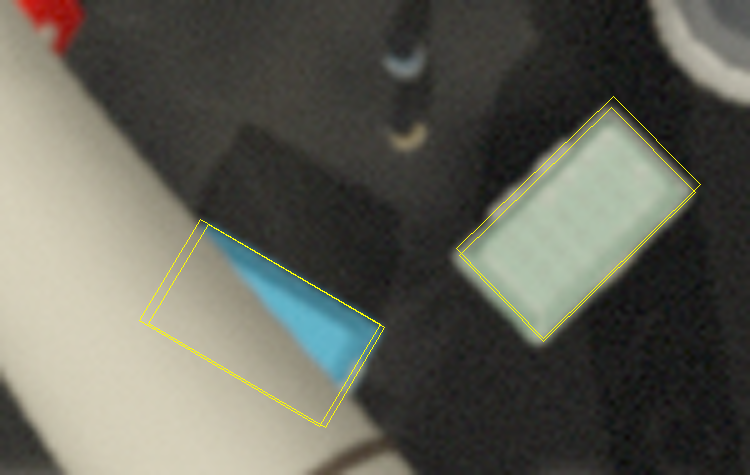

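View pics/side9full.png

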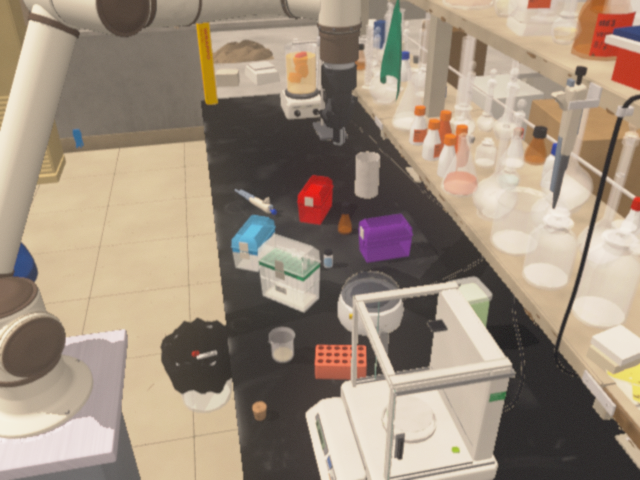

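Both lids look shut, but the green stop was 1.2 mm above nominal. There is plenty of time, so I press once more nearer its latch side.

Call:
apply_moves(
  increments=[
    [[0,0.4,0.3,0,0,0,-1],[0,0.8,0.6,0,0,0,-1],[0,1,0.6,0,0,0,-1],[0,1,0.6,0,0,0,-1]],
  ],
)

```text
clock: 13.0
position: [578.6, 258.6, 311.1]
ee_rot: [0.926, -0.378, -0.0, 0.001]
contact_force: [0.5, 0.7, 1.1]
gripper_width: -0.1
```

Call:
apply_moves(
  increments=[
    [[0,0.4,0,0,0,0,-1],[0,0.8,0.1,0,0,0,-1],[0,1,0.4,0,0,0,-1],[0,1,0.7,0,0,0,-1],[0,1,0.7,0,0,0,-1]],
  ],
)

```text
clock: 13.5
position: [509.7, 188.8, 238.6]
ee_rot: [0.926, -0.378, -0.002, 0.002]
contact_force: [0.4, 0.1, -0.6]
gripper_width: -0.1
```

```bash
python3 - <<'E'
from plan import *
show('green',[(-9,0,143),(-9,0,139)])
E
```

```text
t 13.5 tip in box [  1.9   0.3 165.6] F [ 0.4  0.1 -0.6] w -0.1
[-9, 0, 143] [0.003, 0.108, 0.226]
[-9, 0, 139] [0.004, 0.107, 0.266]
turn about tool z needed /0.5: 0.003
```

Call:
apply_moves(
  increments=[
    [[0,0.1,0,0,0,0,-1],[0,0.1,0.1,0,0,0,-1],[0,0.1,0.18,0,0,0,-1],[0,0.1,0.22,0,0,0,-1],[0,0.1,0.24,0,0,0,-1],[0,0.1,0.25,0,0,0,-1],[0,0.1,0.25,0,0,0,-1]],
  ],
)

```text
clock: 14.2
position: [504.3, 182.8, 215.9]
ee_rot: [0.926, -0.377, 0.0, 0.0]
contact_force: [-0.5, 0.9, 0.8]
gripper_width: -0.0
```

Call:
apply_moves(
  increments=[
    [[0,0,0.01,0,0,0,-1],[0,0,0.02,0,0,0,-1],[0,0,0.02,0,0,0,-1]],
  ],
)

```text
clock: 14.5
position: [504.1, 182.6, 213.9]
ee_rot: [0.926, -0.377, -0.0, 0.0]
contact_force: [-0.4, -0.7, 0.3]
gripper_width: 0.3
```

Call:
apply_moves(
  increments=[
    [[0,0,0.01,0,0,0,-1],[0,0,0.02,0,0,0,-1],[0,0,0.02,0,0,0,-1]],
  ],
)

```text
clock: 14.8
position: [504.2, 182.6, 211.9]
ee_rot: [0.926, -0.377, 0.0, 0.0]
contact_force: [0.1, -0.5, 0.2]
gripper_width: 0.2
```

Call:
apply_moves(
  increments=[
    [[0,0,0.01,0,0,0,-1],[0,0,0.02,0,0,0,-1],[0,0,0.02,0,0,0,-1]],
  ],
)

```text
clock: 15.1
position: [504.2, 182.6, 211.7]
ee_rot: [0.926, -0.377, 0.0, -0.0]
contact_force: [-4.0, -0.9, 8.8]
gripper_width: 0.2
```

Call:
apply_moves(
  increments=[
    [[0,0,0.01,0,0,0,-1],[0,0,0.02,0,0,0,-1],[0,0,0.02,0,0,0,-1]],
  ],
)

```text
clock: 15.4
position: [504.4, 182.8, 211.6]
ee_rot: [0.926, -0.377, 0.001, -0.0]
contact_force: [-7.1, -1.8, 18.6]
gripper_width: 0.0
```

Call:
apply_moves(
  increments=[
    [[0,0,-0.2,0,0,0,-1],[0,0,-0.5,0,0,0,-1],[0,0,-0.9,0,0,0,-1],[0,-0.5,-1,0,0,0,-1],[0,-0.9,-1,0,0,0,-1],[0,-1,-1,0,0,0,-1],[0,-1,-1,0,0,0,-1]],
  ],
)

```text
clock: 16.1
position: [574.4, 254.9, 306.4]
ee_rot: [0.926, -0.377, -0.001, 0.001]
contact_force: [-0.4, -0.7, -0.0]
gripper_width: 0.2
```

```bash
python3 - <<'E'
from fit import *
d=arm.get_image('side')
for n in ('blue','green'): print(n,[(np.round(o['at'],1).tolist(),round(o['conf'],2)) for o in arm.mark_of(n+'_lid_top',d)][:1])
for n in('small_beaker','cork','vial_blue'): print(n,[(np.round(o['at'],1).tolist(),round(o['conf'],2)) for o in arm.mark_of(n,d)][:1])
save(dict(img=cv2.resize(d['img'][200:320,225:330],None,fx=4.8,fy=4.8,interpolation=cv2.INTER_CUBIC)),'s10.png')
E
```

```text
blue [([315.3, 184.3], 0.94)]
green [([287.6, 246.4], 0.9)]
small_beaker [([278.6, 356.5], 0.59)]
cork [([260.7, 415.6], 0.56)]
vial_blue [([327.7, 267.2], 0.72)]
```

View pics/s10.png

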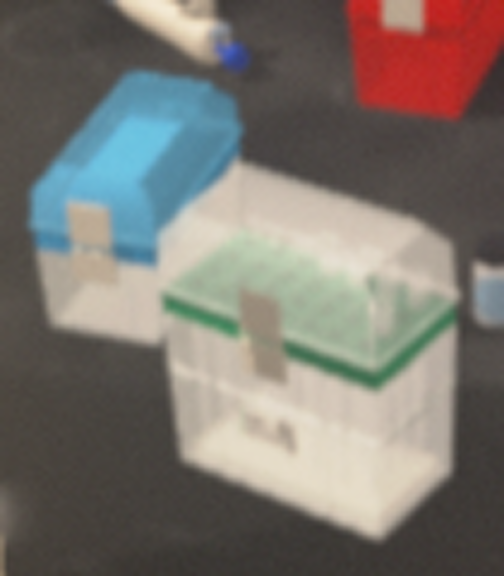

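Both lids are closed flush with their latches meeting. The boxes and bystanders are where they were, and the arm is clear at a tip height of about 233 mm.

```bash
python3 -c "
from bench import arm
print(arm.job_done())"
```

```text
the job is handed in; nothing more can be done
None
```

Both lids are shut, blue first and then green. I pushed each one over from behind with the closed fingertips and pressed it down, and handed the job in at about 16 s.

**Lids:** Blue stopped hard at a tip height of 92.4 mm under 14 N, against 93 mm nominal. Green's first press stopped at 140.2 mm, 1.2 mm above its nominal 139 mm. I pressed it again nearer the latch, and it stopped at 138.6 mm under 19 N. In the last side picture both lids lie flush with their latches meeting.

**Boxes and bystanders:** Neither box has visibly moved. The blue vial, beaker and cork are within about 2 pixels of their first positions. I could check the yellow vial only in the top picture taken before the second green press, where it was still in place.

**Network disagreement:** In the final picture the network's best answer for `blue_lid_top` was the red look-alike at (315,184). The picture before it had put the mark on the blue box, within 3 pixels of where a shut lid should be.

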